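# Park a sprung specimen clamp open and unload its wax block

## Task

One of the two sprung bench clamps holds a wax specimen block. Draw that clamp's jaw back by its knob and hook the knob into the side notch of its slot, so that the jaw stays open by itself once let go; then lift the block out and set it gently down in the shallow steel tray, flat on the tray's floor with its wax side up, leaving the jaw parked open.

Things in the scene. Friction and masses are not known exactly. Their poses are not given: they have to be found in the camera images.
- clamp: The clamp that holds the block (its twin is empty, jaws nearly shut). Grey base 184 x 100 mm, top at z = 20; origin on the table; x: the way its jaw is drawn open. In its frame, mm: fixed jaw's face x = -50 (top z = 46), block's centre x = -36, sprung jaw's face x = -22 (top z = 45). Plate over x = -2 to 100, top z = 50, with a J slot: along x at y = 0, then to +y, then back behind an 8 mm lip.
- knob (a point): Top centre of its black knob, 24 mm wide, 28 mm high (z = 56 to 84); x = 22, y = 0 when clamped; axes as the clamp's. It draws the jaw along +x, stop at 62 mm, spring 4 to 7 N; past 46 mm it also goes aside to +y, up to 30 mm, spring 1 to 2 N. Drawn 55 mm, aside 24 mm and let go, it springs back 15 mm into the notch (x = 62, y = 18 to 30) and stays; elsewhere it snaps home.
- block: Wax specimen block: cream wax on a grey plastic cassette, 28 mm along its x, 36 mm along its y, 28 mm high, brown tissue spots on top, 35 g. Origin at the centre of its underside, z up. In the clamp its x lies along the clamp's x; the jaws press on its x faces, its y faces are free. (A like block on the table has no part in this.)
- tray: Shallow rectangular steel tray, fixed, 150 mm along its x, 160 mm along its y, rim 14 mm high, walls and floor 4 mm thick. Origin at the centre of its underside.
There are look-alikes about, which are no part of the job. Of the things shaped like the tray, the steel one is meant.

How it is judged:
By the outcome, as a careful person would: the job done as asked, in the order asked, and still so for the second after the job is handed in, with the robot touching nothing.
It also fails if it takes over 48 s, if anything falls off the work surface, if the arm or the gripper's body presses on something with over 40 N, if the wrist force passes 120 N, or if a joint passes its speed limit or range.

## Robot

A 7-joint arm with a two-finger parallel gripper is mounted at the origin on the work surface. World frame = base frame: x ahead of the robot, y to its left, z up, the work surface at z = 0. Lengths are in m, angles in rad, forces in N, time in s.
With the tool pointing down it reaches from about 0.4 to 0.85 m from the base axis. Payload 4.4 kg.
Tool frame: the origin (TCP) lies at the centre of the arm's flange, where the gripper is bolted on; the fingertips stand 199 mm ahead of it and the grasp point (between the pads) lies 180 mm ahead of it (env.grasp_offset is the distance from the TCP to the grasp point, in m); z points along the fingers, y is the direction in which the jaws open and shut (so a half turn about z gives the same grasp; the last joint's range is limited). The gripper opens to 94 mm and grips with 3 to 60 N. Pads are 16 mm wide; open, the fingers measure 119 mm over their backs; the gripper's body (75 mm by 177 mm) begins 78 mm behind the grasp point.
Start: joints at [1.165, 0.628, 0.038, 1.517, -0.027, 0.996, -0.02], TCP at [0.217, -0.613, 0.405] pointing down, gripper open.
Joint ranges: [-3.06, 3.06], [-0.37, 2.12], [-1.25, 1.32], [0.18, 2.47], [-1.1, 4.24], [0.23, 1.98], [-2.94, 2.94]. Speed limits (rad/s): [2.57, 2.57, 3.14, 3.14, 3.14, 3.14, 3.14].

## Interface

Orientations are given as a unit quaternion [x, y, z, w].
In Python, from bench import get_state, vision, env, look_for, regions_of gives the robot as it stands. The module is installed in compiled form; this text tells all that it offers.
- The arm moves only by the tool arm_command, never from a script. Its argument "plan" is a list of rows, each a list of 6 numbers: the shift along the tool's x, y, z in mm, then the turn, a rotation vector about the tool's x, y, z in degrees. In form: [[tx, ty, tz, ax, ay, az], ...]. A call has exactly 8 rows; each row shifts and turns the pose as measured when the row begins, along the tool's axes as they then stand; what a row does not reach is not made up. A row lasts 1/12 s, in which the tool goes at most 41.7 mm and 7.16 degrees, less where a joint would pass 70% of its speed; a pose out of reach is approached as far as the arm can. A call with a gripper value outside its range is refused whole. "hand" is the finger opening in mm, from 0 to 94, set as the call begins (left out, the last holds). The fingers move at their own pace and stop on an object; the grip force is fixed at half the most. Time passes only in rows, so rows that do not move let the fingers close, or fill a call up. It gives the time, the measured TCP pose, the force and the opening at its end, in the units of the state.
- get_state(): the state, without advancing time (a new reading comes with each control period).
- vision.grab_frame(name): name is "scene" or "top"; returns a dict with "image" (400x640x3 uint8, blue, green, red), "fx", "fy", "cx", "cy" (pixels), "dist_coeffs" ([k1, k2, p1, p2, k3] as OpenCV has them; the pictures are not rectified), "origin" and "rotation" of the camera in the world. Camera axes: x right, y down, z forward; pixel columns grow to the right and rows downward; lengths in m; the calibration is good to about 2 mm. A picture is of the moment at which its call begins. There is no depth.
- env.job_done(): hands the job in, once; it reports no verdict.
Trained networks look in a picture, given as the dict that the camera call returned (one of the last four; its "shot" number tells which), for a name from the list of things; names that differ only in an ending like _2 or _b are one class to them, and where a whole thing is asked for, a point or a joint stands for the part that bears it (a point fixed in the world has none). Each returns a list of dicts, best first, with "p" (0 to 1); they miss things now and then, are a little off and sometimes report something else, mostly with a low value. They report only what shows in the picture. A call takes as long as a camera call. They do not tell look-alikes from the thing itself.
- look_for(picture, name): "point" ([x, y, z] in m, in world coordinates, good to about 4 mm: the middle of the surface that is visible of it).
- regions_of(picture, name): "region" (400x640 bool, what is visible of it).
The state is a dict: "t": time; "q": joint angles; "qd": joint speeds; "joint_efforts": joint torques, N m; "position": TCP position; "ee_rot": TCP orientation; "ft_force": force on the tool from outside, world axes, zero at the start; "wrist_torque": the same for the moment, N m; "gripper_width": opening from 0.0 (shut) to 1.0 (fully open).
Only numpy, scipy, OpenCV 4.12 (cv2) and the standard library are available. Lean on these libraries where they do the work, as an engineer would, in place of code of your own. Each camera call takes 0.05 s, during which the arm holds its last target.

## Working session

There is one attempt and no reset: what is moved stays moved. The work goes in short steps, Python scripts to look and compute and a tool call to move; the robot and the scene stay as the last step left them, time stands still between calls to the robot, and variables do not carry over. Pictures are saved under pics/ and viewed, and the job is handed in when it is done.

Besides the shell and the picture viewer there is one more tool, called after ">>>" as a command line: name --pt "numbers of a row" for each row, then --argument value for the rest. arm_command: Moves the arm, as the interface text tells. Its arguments: {"type":"object","properties":{"plan":{"type":"array"},"hand":{"type":"number"}},"required":["plan"]}

```bash
mkdir -p pics
cat > h.py <<'E'
import numpy as np,cv2
from bench import get_state, vision, env, look_for, regions_of
from scipy.spatial.transform import Rotation as R
def K(f): return np.array([[f['fx'],0,f['cx']],[0,f['fy'],f['cy']],[0,0,1]]),np.array(f['dist_coeffs'],float)
def rot(f):
    r=np.array(f['rotation'],float)
    return r if r.shape==(3,3) else R.from_quat(r).as_matrix()
def proj(f,P):
    k,d=K(f);r=rot(f);o=np.array(f['origin'])
    pc=(np.atleast_2d(P)-o)@r
    return cv2.projectPoints(pc,np.zeros(3),np.zeros(3),k,d)[0][:,0]
def ray(f,uv):
    k,d=K(f);n=cv2.undistortPoints(np.array([[uv]],float),k,d)[0,0]
    return np.array(f['origin']),rot(f)@np.array([n[0],n[1],1])
def atz(f,uv,z):
    o,v=ray(f,uv);return o+v*(z-o[2])/v[2]
def tri(f1,a,f2,b):
    o1,v1=ray(f1,a);o2,v2=ray(f2,b);v1/=np.linalg.norm(v1);v2/=np.linalg.norm(v2)
    s=np.linalg.lstsq(np.c_[v1,-v2],o2-o1,rcond=None)[0]
    p,q=o1+s[0]*v1,o2+s[1]*v2
    return (p+q)/2,np.linalg.norm(p-q)
E
python3 - <<'E'
from h import *
import pickle
s=get_state();print(s)
fs={}
for n in('scene','top'):
    f=vision.grab_frame(n);fs[n]=f;cv2.imwrite(f'pics/{n}0.png',f['image'])
    print(n,{k:v for k,v in f.items() if k!='image'})
    for t in('clamp','knob','block','tray'):
        print(t,[(np.round(d['point'],3).tolist(),round(d['p'],2)) for d in look_for(f,t)])
pickle.dump(fs,open('f0.pkl','wb'))
E
```

```text
{'t': 0.0, 'q': array([ 1.16520102,  0.62935394,  0.03843747,  1.51833354, -0.02699871,
        0.99630788, -0.02002109]), 'qd': array([-5.16064665e-05, -7.19202314e-04, -6.91190892e-04, -5.93007138e-04,
       -1.10804714e-03, -2.09339965e-03, -2.27874178e-03]), 'joint_efforts': array([-6.96096431e-04, -5.49732649e+01,  1.14339184e+00, -1.86638689e+01,
       -5.22475666e-02,  2.34141009e-02,  1.82393433e-04]), 'position': array([ 0.21658055, -0.61255548,  0.40375966]), 'ee_rot': array([ 9.85602990e-01,  1.69073526e-01, -1.70731313e-04, -9.26825823e-04]), 'ft_force': array([ 0.13448567, -0.90166284, -0.17026326]), 'wrist_torque': array([-0.00034813, -0.01613796,  0.00339389]), 'gripper_width': 1.000963835290535}
scene {'fx': 403.8636742991725, 'fy': 403.8636742991725, 'cx': 317.2872536480448, 'cy': 198.9052137897516, 'dist_coeffs': array([-0.04877884,  0.        ,  0.        ,  0.        ,  0.        ]), 'origin': array([1.13379947, 0.37749176, 0.79708899]), 'rotation': array([ 0.41325851,  0.81199818, -0.37211824, -0.1772128 ]), 'shot': 1}
clamp [([0.562, 0.252, 0.046], 0.95)]
knob [([0.552, 0.248, 0.083], 0.55)]
block [([0.486, 0.266, 0.047], 0.67)]
tray [([0.483, -0.302, 0.002], 0.91), ([0.425, -0.58, 0.002], 0.83), ([0.563, 0.253, 0.046], 0.54)]
top {'fx': 506.35937612085183, 'fy': 506.35937612085183, 'cx': 311.97046584721255, 'cy': 197.2884457954742, 'dist_coeffs': array([-0.14952199,  0.        ,  0.        ,  0.        ,  0.        ]), 'origin': array([ 0.14870599, -0.15160165,  1.70446756]), 'rotation': array([ 0.73522916, -0.67015719,  0.06944726, -0.07419238]), 'shot': 2}
clamp [([0.529, 0.24, 0.047], 0.71)]
knob [([0.536, 0.244, 0.081], 0.39)]
block [([0.484, 0.256, 0.048], 0.39)]
tray [([0.428, -0.575, 0.003], 0.71), ([0.483, -0.3, 0.005], 0.62)]
```

View pics/scene0.png

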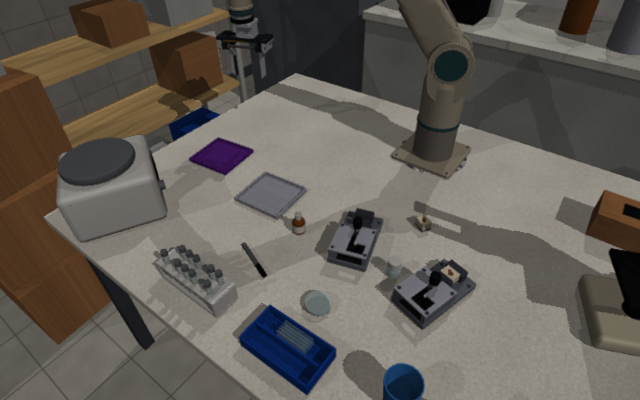

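View pics/top0.png

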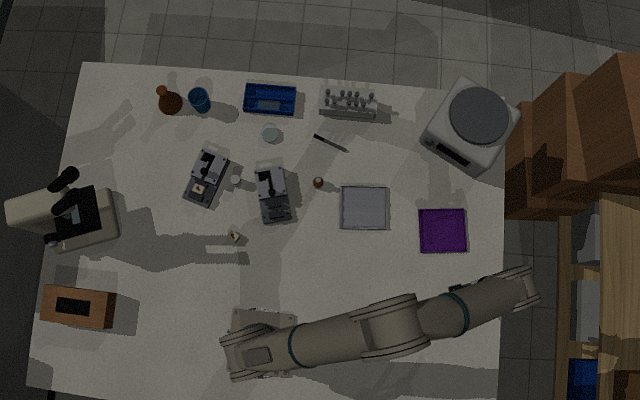

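The full-clamp shows at about (430,290) in scene and (205,177) in top, with the block at its near-robot end. The steel tray is at (270,195) in scene and (365,208) in top, and the purple one is a look-alike. I'll zoom in next.

Run:
```python
from h import *
import pickle
fs=pickle.load(open('f0.pkl','rb'))
def crop(n,x0,y0,w,h,s,o):
    im=fs[n]['image'][y0:y0+h,x0:x0+w]; im=cv2.resize(im,None,fx=s,fy=s,interpolation=cv2.INTER_CUBIC)
    im=cv2.convertScaleAbs(im,alpha=1.5); 
    for i in range(0,w,10): cv2.putText(im,str(x0+i),(i*s,8),0,.3,(0,255,255),1);cv2.line(im,(i*s,0),(i*s,4),(0,255,255),1)
    for i in range(0,h,10): cv2.putText(im,str(y0+i),(0,i*s+4),0,.3,(0,255,255),1)
    cv2.imwrite(o,im)
crop('scene',380,240,110,95,7,'pics/c1.png')
crop('top',170,130,80,85,7,'pics/c2.png')
```

```text
(no output)
```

View pics/c1.png

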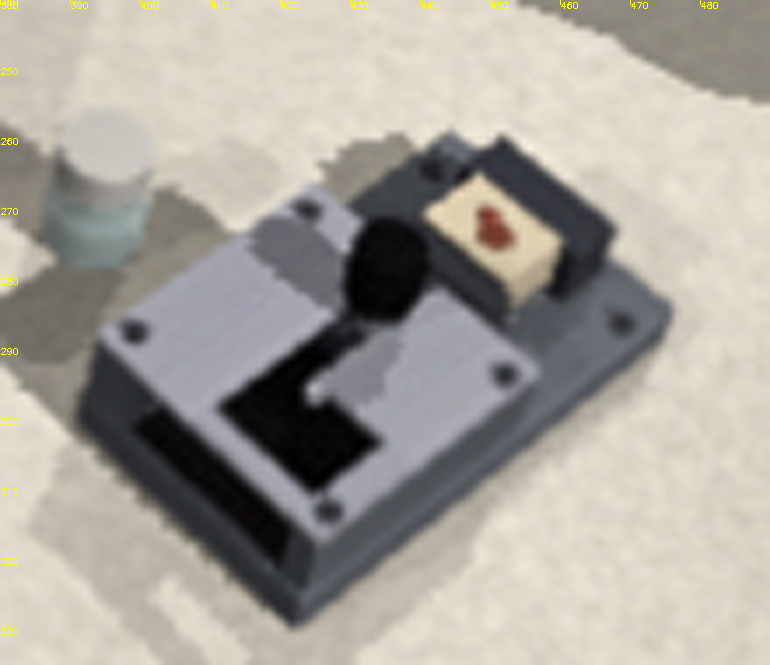

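View pics/c2.png

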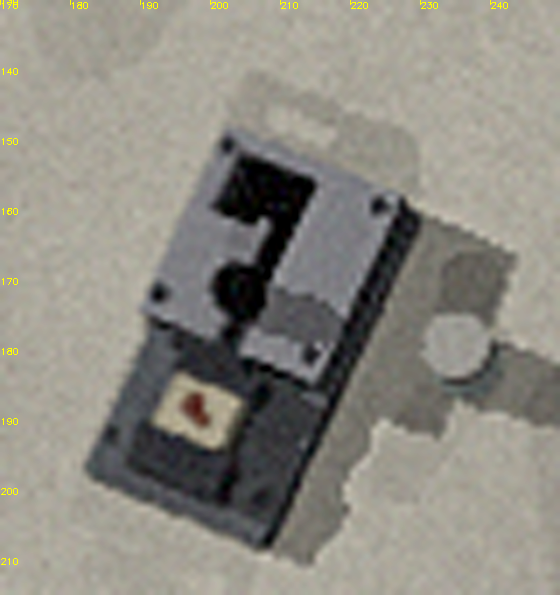

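```bash
cat > fit.py <<'E'
from h import *
import pickle
from scipy.optimize import least_squares
fs=pickle.load(open('f0.pkl','rb'))
S=lambda a,b:(380+a/7,240+b/7); T=lambda a,b:(170+a/7,130+b/7)
obs=[('scene',S(100,335),(100,-1,50)),('scene',S(318,545),(100,1,50)),('scene',S(540,375),(-2,1,50)),('scene',S(318,185),(-2,-1,50)),
('scene',S(672,308),(-84,50,20)),('scene',S(295,628),(100,50,0)),
('top',T(228,130),(100,1,50)),('top',T(412,202),(100,-1,50)),('top',T(318,388),(-2,-1,50)),('top',T(145,312),(-2,1,50)),
('top',T(85,468),(-84,50,20)),('top',T(265,548),(-84,-50,20))]
def W(p,q):
    c,s=np.cos(p[2]),np.sin(p[2]);q=np.array(q,float)/1000
    return np.array([p[0]+c*q[0]-s*q[1],p[1]+s*q[0]+c*q[1],q[2]+p[4]/1000])
def res(p):
    r=[]
    for n,uv,q in obs:
        q=list(q)
        if abs(q[1])==1:q[1]*=p[3]
        r+=list(proj(fs[n],W(p,q))[0]-uv)
    return np.array(r+[p[4]/5])
if __name__=='__main__':
    s=least_squares(res,[.53,.24,-.4,45,0]);print(s.x,np.degrees(s.x[2]));print(np.round(s.fun.reshape(-1)[:-1].reshape(-1,2),1).tolist())
    p=s.x;np.save('clamp.npy',p)
    for n,a in(('knob top',(22,0,84)),('block top',(-36,0,48)),('notch',(62,24,84))):
        w=W(p,a);print(n,w.round(4),[proj(fs[k],w)[0].round(1) for k in fs])
    # triangulate block top centre & knob
    print('block tri',tri(fs['scene'],S(492,240),fs['top'],T(198,412)))
    print('block tri spot',tri(fs['scene'],S(494,229),fs['top'],T(194,402)))
    for k,qs in(('scene',[(478,172),(422,213),(515,290),(565,240)]),('top',[(170,372),(243,402),(218,450),(150,422)])):
        for q in qs:
            w=atz(fs[k],(S if k=='scene' else T)(*q),.048); c,sn=np.cos(p[2]),np.sin(p[2]);d=w[:2]-p[:2]
            print(k,q,np.round([c*d[0]+sn*d[1],-sn*d[0]+c*d[1]],4))
    # tray
    for k in fs:
        im=fs[k]['image']
        x0,y0,w,h=(225,165,90,60) if k=='scene' else (330,175,70,65)
        c=cv2.convertScaleAbs(cv2.resize(im[y0:y0+h,x0:x0+w],None,fx=8,fy=8,interpolation=cv2.INTER_CUBIC),alpha=1.5)
        cv2.imwrite(f'pics/tray_{k}.png',c)
E
python3 fit.py
```

```text
[ 0.51795704  0.25134295 -0.30122862 48.26150908 -6.78145556] -17.25912864619071
[[-1.2, -0.1], [-0.5, -0.4], [-0.7, -0.4], [-1.2, -0.2], [0.9, -0.4], [-0.3, 0.8], [-0.2, -0.4], [-1.3, -0.5], [-0.3, -0.2], [-1.0, 0.1], [-0.9, 1.1], [-0.7, 0.7]]
knob top [0.539  0.2448 0.0772] [array([435.4, 275.2]), array([203.2, 171.1])]
block top [0.4836 0.262  0.0412] [array([449.5, 272.7]), array([198.2, 189.1])]
notch [0.5843 0.2559 0.0772] [array([431.3, 291.4]), array([201.9, 157.8])]
block tri (array([0.48464593, 0.2638936 , 0.03801474]), np.float64(0.0023140578203087537))
block tri spot (array([0.4876029 , 0.26411384, 0.04705964]), np.float64(0.0019600436873442586))
scene (478, 172) [-0.0474 -0.015 ]
scene (422, 213) [-0.019  -0.0148]
scene (515, 290) [-0.0187  0.0249]
scene (565, 240) [-0.0478  0.0216]
top (170, 372) [-0.0234  0.0193]
top (243, 402) [-0.0231 -0.0201]
top (218, 450) [-0.0493 -0.0188]
top (150, 422) [-0.0495  0.0178]
```

```bash
ls pics
```

```text
c1.png
c2.png
scene0.png
top0.png
tray_scene.png
tray_top.png
```

```bash
sed -i 's#^S=.*#S=lambda a,b:(380+(a+.5)/7-.5,240+(b+.5)/7-.5); T=lambda a,b:(170+(a+.5)/7-.5,130+(b+.5)/7-.5)#' fit.py; python3 fit.py; sed 's#p\[4\]/5\]#p[4]*10]#;s#clamp.npy#clamp0.npy#' fit.py>fit0.py; python3 fit0.py
```

```text
[ 0.51905503  0.25105421 -0.30299859 48.17546539 -4.38094263] -17.360540466578215
[[-1.0, -0.1], [-0.3, -0.4], [-0.4, -0.4], [-0.8, -0.1], [1.3, -0.3], [-0.1, 0.9], [0.2, -0.5], [-0.9, -0.5], [0.0, -0.2], [-0.6, 0.0], [-0.6, 1.1], [-0.3, 0.7]]
knob top [0.5401 0.2445 0.0796] [array([435.3, 274.7]), array([203.2, 170.6])]
block top [0.4847 0.2618 0.0436] [array([449.4, 272.3]), array([198.2, 188.6])]
notch [0.5854 0.2555 0.0796] [array([431.1, 291. ]), array([201.9, 157.3])]
block tri (array([0.48578575, 0.26390671, 0.04064518]), np.float64(0.0002208806585424993))
block tri spot (array([0.48873391, 0.26412998, 0.04965837]), np.float64(0.00011972606271366947))
scene (478, 172) [-0.0487 -0.0166]
scene (422, 213) [-0.0202 -0.0163]
scene (515, 290) [-0.02    0.0234]
scene (565, 240) [-0.0492  0.02  ]
top (170, 372) [-0.0237  0.0213]
top (243, 402) [-0.0235 -0.0182]
top (218, 450) [-0.0496 -0.017 ]
top (150, 422) [-0.0499  0.0197]
[ 5.20649907e-01  2.51177104e-01 -3.01304346e-01  4.80395660e+01
 -1.62643944e-02] -17.263467379773275
[[-1.0, -0.7], [-0.2, -0.9], [-0.2, -1.1], [-0.8, -0.8], [1.6, -1.0], [0.0, 0.5], [-0.0, -1.3], [-1.1, -1.4], [-0.2, -1.0], [-0.8, -0.7], [-0.8, 0.4], [-0.5, 0.0]]
knob top [0.5417 0.2446 0.084 ] [array([435.4, 274. ]), array([203. , 169.8])]
block top [0.4863 0.2619 0.048 ] [array([449.5, 271.6]), array([198. , 187.9])]
notch [0.587  0.2557 0.084 ] [array([431.2, 290.3]), array([201.6, 156.5])]
block tri (array([0.48578575, 0.26390671, 0.04064518]), np.float64(0.0002208806585424993))
block tri spot (array([0.48873391, 0.26412998, 0.04965837]), np.float64(0.00011972606271366947))
scene (478, 172) [-0.0503 -0.0171]
scene (422, 213) [-0.0218 -0.0169]
scene (515, 290) [-0.0214  0.0229]
scene (565, 240) [-0.0506  0.0195]
top (170, 372) [-0.0252  0.0207]
top (243, 402) [-0.025  -0.0187]
top (218, 450) [-0.0511 -0.0175]
top (150, 422) [-0.0514  0.0191]
```

View pics/tray_scene.png

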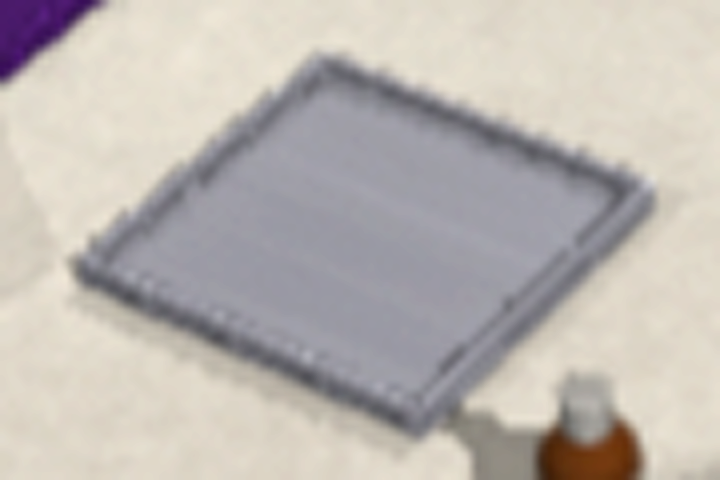

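View pics/tray_top.png

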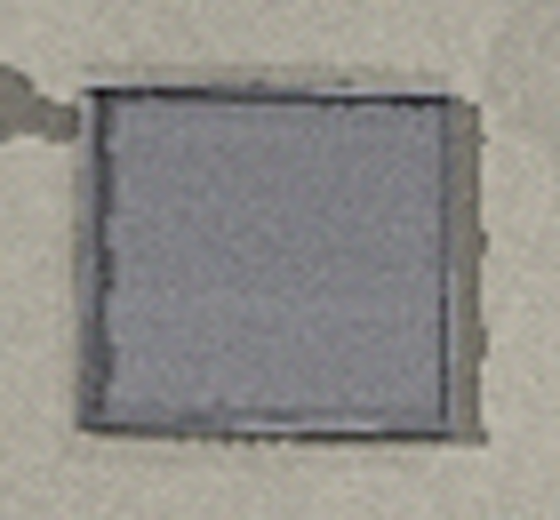

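```bash
cat > go.py <<'E'
import sys
from h import *
# go.py x y z a(deg) max_mm max_deg : rows from the measured pose to target, tool straight down, tool x at angle a
x,y,z,a=map(float,sys.argv[1:5]);mm=float(sys.argv[5]) if len(sys.argv)>5 else 40;md=float(sys.argv[6]) if len(sys.argv)>6 else 7
s=get_state();P=np.array(s['position']);Q=R.from_quat(s['ee_rot'])
t=np.radians(a);G=R.from_matrix(np.array([[np.cos(t),np.sin(t),0],[np.sin(t),-np.cos(t),0],[0,0,-1]]).T.T)
d=np.array([x,y,z])-P;rv=(Q.inv()*G).as_rotvec()
n=max(1,int(np.ceil(np.linalg.norm(d)*1000/mm)),int(np.ceil(np.degrees(np.linalg.norm(rv))/md)))
print('t',round(s['t'],2),'pos',P.round(4),'x-angle',round(np.degrees(np.arctan2(*Q.as_matrix()[[1,0],0])),1),'F',np.round(s['ft_force'],1),'w',round(s['gripper_width']*94,1),'q',np.round(s['q'],2),'d',(d*1000).round(1),'n',n)
rows=[]
for i in range(n):
    Qi=Q*R.from_rotvec(rv*i/n)
    rows.append([round(float(v),1)+0. for v in np.r_[Qi.inv().apply(d/n)*1000,np.degrees(rv/n)]])
print(*rows,sep=',\n')
E
python3 go.py .48 -.25 .40 40; python3 -c "
from h import *
import pickle
f=pickle.load(open('f0.pkl','rb'))
sc=lambda n,x0,y0,p:atz(f[n],(x0+(p[0]+.5)/8-.5,y0+(p[1]+.5)/8-.5),.014).round(4)
for p in [(325,60),(650,200),(420,430),(78,268)]:print(sc('scene',225,165,p))
for p in [(85,92),(462,98),(455,435),(78,430)]:print(sc('top',330,175,p))"
```

```text
t 0.5 pos [ 0.2167 -0.6128  0.4046] x-angle 19.5 F [-0.   0.1  0.3] w 93.9 q [ 1.17  0.63  0.04  1.52 -0.03  1.   -0.02] d [263.3 362.8  -4.6] n 12
[30.8, -21.2, 0.4, 0.0, 0.0, -1.7],
[31.4, -20.3, 0.4, 0.0, 0.0, -1.7],
[32.0, -19.3, 0.4, 0.0, 0.0, -1.7],
[32.5, -18.4, 0.4, 0.0, 0.0, -1.7],
[33.1, -17.4, 0.4, 0.0, 0.0, -1.7],
[33.6, -16.4, 0.4, 0.0, 0.0, -1.7],
[34.1, -15.4, 0.4, 0.0, 0.0, -1.7],
[34.5, -14.3, 0.4, 0.0, 0.0, -1.7],
[34.9, -13.3, 0.4, 0.0, 0.0, -1.7],
[35.3, -12.3, 0.4, 0.0, 0.0, -1.7],
[35.6, -11.2, 0.4, 0.0, 0.0, -1.7],
[36.0, -10.1, 0.4, 0.0, 0.0, -1.7]
[ 0.4196 -0.3788  0.014 ]
[ 0.4134 -0.2193  0.014 ]
[ 0.5586 -0.2084  0.014 ]
[ 0.5669 -0.3689  0.014 ]
[ 0.5447 -0.2166  0.014 ]
[ 0.5572 -0.3784  0.014 ]
[ 0.4112 -0.3846  0.014 ]
[ 0.3989 -0.2255  0.014 ]
```

>>> arm_command --pt "31 -21 0 0 0 -2" --pt "31 -20 0 0 0 -2" --pt "32 -19 0 0 0 -2" --pt "33 -18 0 0 0 -2" --pt "33 -17 0 0 0 -2" --pt "34 -16 0 0 0 -2" --pt "34 -15 0 0 0 -2" --pt "35 -14 0 0 0 -2"

```text
t: 1.17
position: [0.3886, -0.3689, 0.4028]
ee_rot: [0.954, 0.301, -0.003, 0.004]
ft_force: [-0.2, 0.1, -0.6]
gripper_width: 0.995
```

```bash
python3 go.py .535 .24 .38 72.7
```

```text
t 1.17 pos [ 0.3886 -0.3689  0.4028] x-angle 35.0 F [-0.2  0.1 -0.6] w 93.6 q [ 0.73  0.47 -0.04  1.84  0.04  0.83 -0.29] d [146.4 608.9 -22.8] n 16
[29.3, -25.9, 1.0, 0.0, 0.0, -2.4],
[30.4, -24.7, 1.0, 0.0, 0.0, -2.4],
[31.4, -23.4, 1.1, 0.0, 0.0, -2.4],
[32.3, -22.1, 1.1, 0.0, 0.0, -2.4],
[33.2, -20.8, 1.1, 0.0, 0.0, -2.4],
[34.0, -19.4, 1.1, 0.0, 0.0, -2.4],
[34.8, -18.0, 1.2, 0.0, 0.0, -2.4],
[35.5, -16.5, 1.2, 0.0, 0.0, -2.4],
[36.1, -15.1, 1.2, 0.0, 0.0, -2.4],
[36.7, -13.6, 1.2, 0.0, 0.0, -2.4],
[37.3, -12.0, 1.3, 0.0, 0.0, -2.4],
[37.7, -10.5, 1.3, 0.0, 0.0, -2.4],
[38.1, -8.9, 1.3, 0.0, 0.0, -2.4],
[38.4, -7.4, 1.3, 0.0, 0.0, -2.4],
[38.7, -5.8, 1.4, 0.0, 0.0, -2.4],
[38.9, -4.2, 1.4, 0.0, 0.0, -2.4]
```

>>> arm_command --pt "30 -26 1 0 0 -2.4" --pt "31 -25 1 0 0 -2.4" --pt "32 -23 1 0 0 -2.4" --pt "33 -22 1 0 0 -2.4" --pt "34 -20 1 0 0 -2.4" --pt "35 -19 1 0 0 -2.4" --pt "36 -18 1 0 0 -2.4" --pt "36 -16 1 0 0 -2.4"

```text
t: 1.83
position: [0.469, -0.0472, 0.3934]
ee_rot: [0.886, 0.463, -0.0, 0.008]
ft_force: [0.2, -0.9, -0.2]
gripper_width: 0.998
```

```bash
python3 go.py .5417 .2446 .37 72.7
```

```text
t 1.83 pos [ 0.469  -0.0472  0.3934] x-angle 55.2 F [ 0.2 -0.9 -0.2] w 93.8 q [ 0.16  0.39 -0.17  2.01  0.12  0.74 -0.69] d [ 72.7 291.8 -23.4] n 8
[35.1, -13.4, 2.5, 0.1, 0.1, -2.2],
[35.6, -12.1, 2.5, 0.1, 0.1, -2.2],
[36.1, -10.7, 2.6, 0.1, 0.1, -2.2],
[36.4, -9.3, 2.7, 0.1, 0.1, -2.2],
[36.8, -7.9, 2.7, 0.1, 0.1, -2.2],
[37.0, -6.5, 2.8, 0.1, 0.1, -2.2],
[37.3, -5.0, 2.8, 0.1, 0.1, -2.2],
[37.4, -3.6, 2.9, 0.1, 0.1, -2.2]
```

>>> arm_command --pt "35 -13 2.5 0.1 0.1 -2.2" --pt "36 -12 2.5 0.1 0.1 -2.2" --pt "36 -11 2.5 0.1 0.1 -2.2" --pt "37 -9 2.5 0.1 0.1 -2.2" --pt "37 -8 3 0.1 0.1 -2.2" --pt "37 -7 3 0.1 0.1 -2.2" --pt "37 -5 3 0.1 0.1 -2.2" --pt "37 -4 3 0.1 0.1 -2.2"

```text
t: 2.5
position: [0.5407, 0.2616, 0.3721]
ee_rot: [0.8, 0.6, 0.004, -0.0]
ft_force: [0.2, -0.2, 0.4]
gripper_width: 1.001
```

```bash
python3 go.py .5417 .2446 .30 72.7
cat > shot.py <<'E'
import sys
from h import *
tag=sys.argv[1];ims=[]
for n,(x0,y0,w,h) in dict(scene=tuple(map(int,sys.argv[2].split(','))),top=tuple(map(int,sys.argv[3].split(',')))).items():
    f=vision.grab_frame(n);im=f['image'][y0:y0+h,x0:x0+w]
    im=cv2.convertScaleAbs(cv2.resize(im,None,fx=5,fy=5,interpolation=cv2.INTER_CUBIC),alpha=1.5)
    ims.append(im)
H=min(600,max(i.shape[0] for i in ims))
o=np.zeros((H,sum(i.shape[1] for i in ims),3),np.uint8);x=0
for i in ims:o[:i.shape[0],x:x+i.shape[1]]=i[:H];x+=i.shape[1]
cv2.imwrite(f'pics/{tag}.png',o[:,:800])
E
python3 shot.py s1 380,215,80,110 175,110,80,110
```

```text
t 2.5 pos [0.5407 0.2616 0.3721] x-angle 73.7 F [ 0.2 -0.2  0.4] w 94.1 q [-0.33  0.6  -0.26  1.7   0.19  0.86 -0.96] d [  1.  -17.  -72.1] n 2
[-8.3, 2.7, 36.0, 0.1, -0.2, 0.5],
[-8.1, 2.9, 36.0, 0.1, -0.2, 0.5]
```

View pics/s1.png

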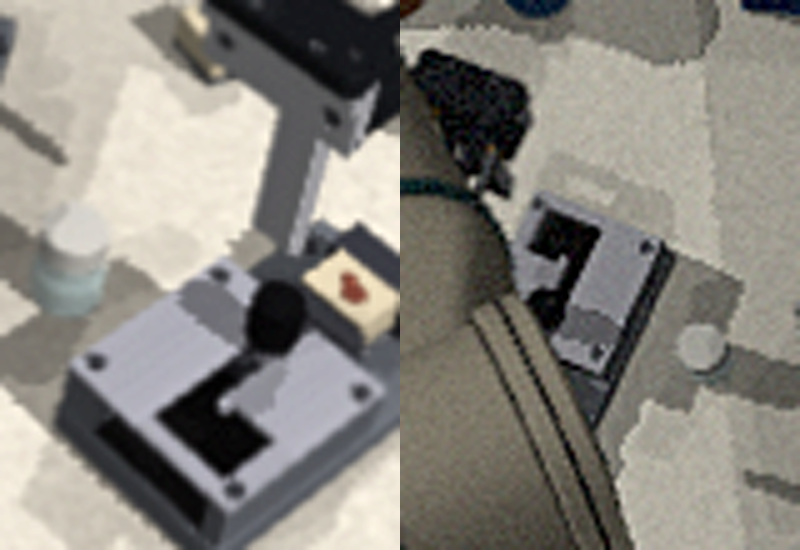

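The picture shows the fingers straddling the clamp from above. The knob is at about (275,315) in the left half, and the knob column is clear. I'm descending next.

>>> arm_command --pt "-8 3 30 0 -0.2 0.5" --pt "-8 3 20 0 -0.2 0.5" --pt "0 0 15 0 0 0" --pt "0 0 5 0 0 0" --pt "0 0 0 0 0 0" --pt "0 0 0 0 0 0" --pt "0 0 0 0 0 0" --pt "0 0 0 0 0 0"

```text
t: 3.27
position: [0.5427, 0.2512, 0.3021]
ee_rot: [0.803, 0.596, 0.006, 0.0]
ft_force: [0.1, 0.5, -0.1]
gripper_width: 1.005
```

```bash
python3 go.py .5417 .2446 .256 72.7 15; python3 shot.py s2 380,215,90,110 175,110,70,110
```

```text
t 3.27 pos [0.5427 0.2512 0.3021] x-angle 73.2 F [ 0.1  0.5 -0.1] w 94.5 q [-0.33  0.69 -0.24  1.76  0.23  0.71 -0.98] d [ -1.   -6.6 -46.1] n 4
[-1.8, 0.2, 11.5, 0.1, -0.1, 0.1],
[-1.7, 0.2, 11.5, 0.1, -0.1, 0.1],
[-1.7, 0.2, 11.5, 0.1, -0.1, 0.1],
[-1.7, 0.2, 11.5, 0.1, -0.1, 0.1]
```

View pics/s2.png

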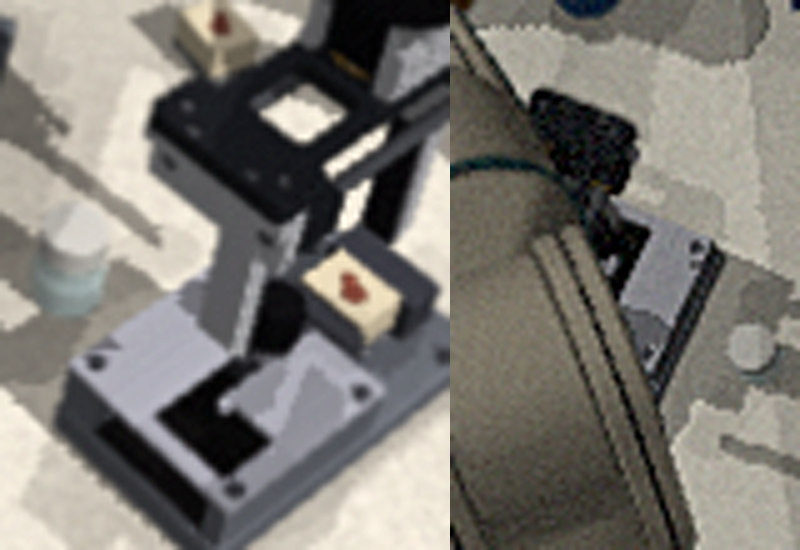

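The front finger is at about (225,290), left and in front of the knob at (278,310). The scene view suits this height (tips at z≈0.10), so I'm continuing down.

>>> arm_command --pt "-3 0 14 0 -0.2 0.2" --pt "-3 0 13 0 -0.2 0.2" --pt "-1 0 10 0 0 0" --pt "0 0 5 0 0 0" --pt "0 0 4 0 0 0" --pt "0 0 0 0 0 0" --pt "0 0 0 0 0 0" --pt "0 0 0 0 0 0"

```text
t: 4.03
position: [0.5429, 0.2464, 0.2585]
ee_rot: [0.805, 0.593, 0.008, 0.003]
ft_force: [-0.6, -0.4, -0.5]
gripper_width: 1.002
```

```bash
python3 go.py .5417 .2446 .256 72.7 15; python3 shot.py s3 380,215,100,110 175,110,60,110; python3 -c "
from h import *
f=vision.grab_frame('scene');o=np.array(get_state()['position'])
m=R.from_quat(get_state()['ee_rot'])
for y in(-.047,.047):
  print((proj(f,o+m.apply([0,y,.199]))[0]-[380,215])*5)"
```

```text
t 4.03 pos [0.5429 0.2464 0.2585] x-angle 72.8 F [-0.6 -0.4 -0.5] w 94.2 q [-0.34  0.74 -0.21  1.8   0.25  0.61 -1.01] d [-1.2 -1.8 -2.5] n 1
[-2.1, -0.6, 2.5, 0.8, -0.5, 0.1]
[337.8800787  288.52511464]
[195.62074731 390.80282833]
```

View pics/s3.png

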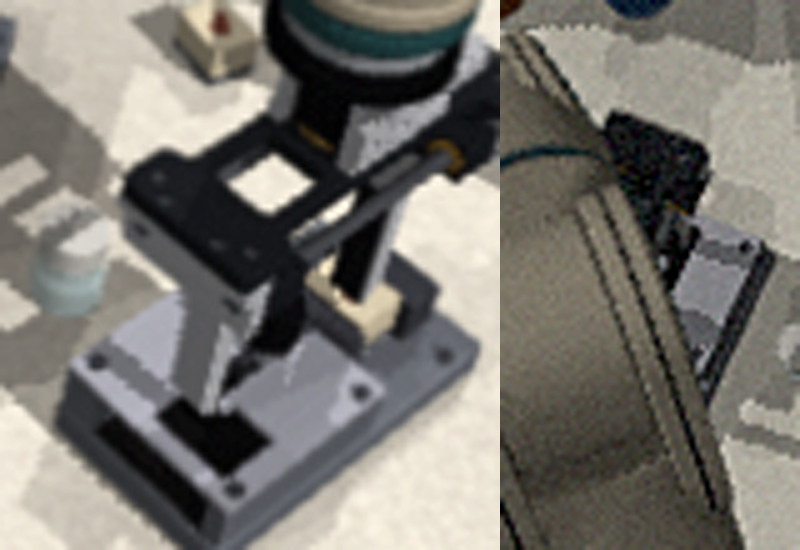

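Front fingertip at (210,405), rear finger above the block at (350,285); the knob is between them. I'm correcting the small offset, then closing.

>>> arm_command --pt "-2 -1 2 0.8 -0.5 0" --pt "0 0 1 0 0 0" --pt "0 0 0 0 0 0" --pt "0 0 0 0 0 0" --pt "0 0 0 0 0 0" --pt "0 0 0 0 0 0" --pt "0 0 0 0 0 0" --pt "0 0 0 0 0 0" --hand 10

```text
t: 4.85
position: [0.5415, 0.2446, 0.2562]
ee_rot: [0.805, 0.593, 0.0, -0.0]
ft_force: [0.8, 1.4, 0.5]
gripper_width: 0.464
```

```bash
python3 go.py .5417 .2446 .256 72.7 15
```

```text
t 4.85 pos [0.5415 0.2446 0.2562] x-angle 72.8 F [0.8 1.4 0.5] w 43.7 q [-0.34  0.75 -0.21  1.8   0.25  0.62 -1.  ] d [ 0.2 -0.  -0.2] n 1
[0.0, 0.2, 0.2, 0.0, -0.1, 0.1]
```

>>> arm_command --pt "0 0 0 0 0 0" --pt "0 0 0 0 0 0" --pt "0 0 0 0 0 0" --pt "0 0 0 0 0 0" --pt "0 0 0 0 0 0" --pt "0 0 0 0 0 0" --pt "0 0 0 0 0 0" --pt "0 0 0 0 0 0"

```text
t: 5.52
position: [0.5417, 0.2445, 0.2562]
ee_rot: [0.805, 0.593, 0.001, -0.0]
ft_force: [0.8, 0.5, 0.3]
gripper_width: 0.248
```

```bash
python3 go.py .5417 .2446 .256 72.7 15
```

```text
t 5.52 pos [0.5417 0.2445 0.2562] x-angle 72.8 F [0.8 0.5 0.3] w 23.3 q [-0.34  0.75 -0.21  1.8   0.25  0.62 -1.  ] d [-0.   0.1 -0.2] n 1
[0.0, -0.1, 0.2, 0.0, -0.1, 0.1]
```

Knob gripped at 23.3 mm with almost no side force. Drawing it along tool +y, which is clamp +x.

>>> arm_command --pt "0 8 0 0 0 0" --pt "0 9 0 0 0 0" --pt "0 9 0 0 0 0" --pt "0 9 0 0 0 0" --pt "0 9 0 0 0 0" --pt "0 8 0 0 0 0" --pt "0 4 0 0 0 0" --pt "0 0 0 0 0 0"

```text
t: 6.18
position: [0.5916, 0.2307, 0.2558]
ee_rot: [0.804, 0.595, -0.009, -0.007]
ft_force: [-6.0, 1.4, 3.1]
gripper_width: 0.246
```

```bash
cat > cl.py <<'E'
from h import *
p=np.load('clamp0.npy');s=get_state();d=s['position'][:2]-np.array([.5417,.2446]);c,n=np.cos(p[2]),np.sin(p[2])
F=s['ft_force'];print('drawn',(1000*np.array([c*d[0]+n*d[1],-n*d[0]+c*d[1]])).round(1),'Fclamp',np.round([c*F[0]+n*F[1],-n*F[0]+c*F[1],F[2]],1))
E
python3 cl.py; python3 go.py .5942 .2283 .256 72.7 15
```

```text
drawn [51.7  1.6] Fclamp [-6.1 -0.5  3.1]
t 6.18 pos [0.5916 0.2307 0.2558] x-angle 73.0 F [-6.   1.4  3.1] w 23.1 q [-0.27  0.8  -0.24  1.67  0.24  0.72 -0.92] d [ 2.6 -2.4  0.2] n 1
[-1.6, 3.2, -0.2, -1.3, 0.3, 0.3]
```

>>> arm_command --pt "0 4 0 -0.8 0.3 0" --pt "3 1 0 -0.4 0 0" --pt "5 0 0 0 0 0" --pt "5 0 0 0 0 0" --pt "5 0 0 0 0 0" --pt "5 0 0 0 0 0" --pt "3 0 0 0 0 0" --pt "0 0 0 0 0 0"

```text
t: 6.85
position: [0.5986, 0.256, 0.2558]
ee_rot: [0.803, 0.596, -0.012, -0.008]
ft_force: [-6.4, -0.6, 4.6]
gripper_width: 0.248
```

```bash
python3 cl.py; python3 go.py .6014 .2513 .256 72.7 15
```

```text
drawn [51.  27.7] Fclamp [-6.  -2.5  4.6]
t 6.85 pos [0.5986 0.256  0.2558] x-angle 73.1 F [-6.4 -0.6  4.6] w 23.3 q [-0.31  0.82 -0.24  1.61  0.23  0.76 -0.94] d [ 2.8 -4.7  0.2] n 1
[-3.6, 4.0, -0.3, -1.6, 0.6, 0.4]
```

```bash
sed -i "s/d=s\['position'\]\[:2\]/G=s['position']+R.from_quat(s['ee_rot']).apply([0,0,.18]);print('grasp',G.round(4));d=G[:2]/" cl.py; python3 cl.py
```

```text
grasp [0.5933 0.2556 0.0758]
drawn [46.1 25.8] Fclamp [-6.  -2.5  4.6]
```

>>> arm_command --pt "0 4 0 -1.6 0.6 0" --pt "0 3 0 -0.8 0.2 0" --pt "0 2 0 -0.4 0 0" --pt "0 1 0 0 0 0" --pt "0 0 0 0 0 0" --pt "0 0 0 0 0 0" --pt "0 0 0 0 0 0" --pt "0 0 0 0 0 0"

```text
t: 7.52
position: [0.5993, 0.2547, 0.2557]
ee_rot: [0.803, 0.596, -0.008, -0.001]
ft_force: [-6.5, 0.1, 3.5]
gripper_width: 0.249
```

```bash
python3 cl.py; python3 go.py .6014 .2513 .256 72.7 15;python3 shot.py s4 380,215,100,110 175,110,60,110
```

```text
grasp [0.5968 0.2533 0.0757]
drawn [50.  24.6] Fclamp [-6.2 -1.8  3.5]
t 7.52 pos [0.5993 0.2547 0.2557] x-angle 73.2 F [-6.5  0.1  3.5] w 23.4 q [-0.31  0.82 -0.23  1.62  0.24  0.75 -0.95] d [ 2.1 -3.4  0.3] n 1
[-2.6, 2.9, -0.3, -0.6, 0.7, 0.5]
```

View pics/s4.png

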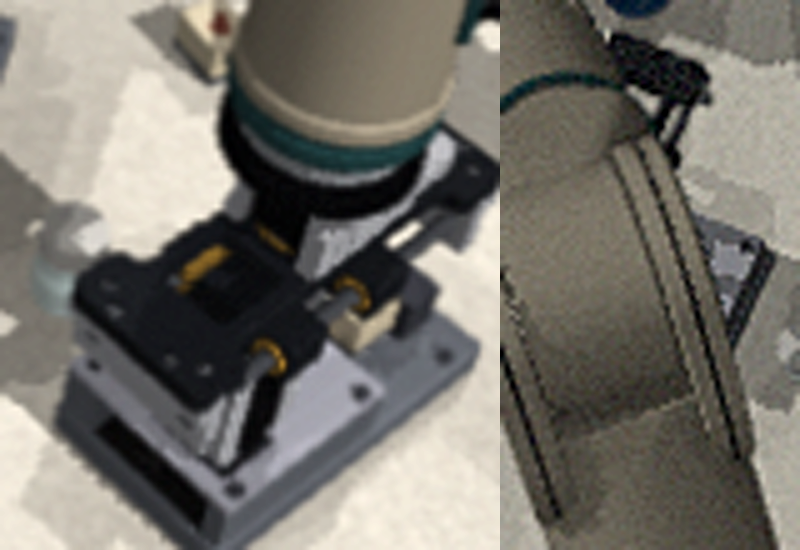

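The gripper holds the knob aside near the slot's end at about (240,430). It reads 24.6 mm aside and 50 mm drawn, so it is past the lip. Now easing back into the notch.

>>> arm_command --pt "0 -2 0 0 0 0" --pt "0 -2 0 0 0 0" --pt "0 -2 0 0 0 0" --pt "0 -2 0 0 0 0" --pt "0 -1 0 0 0 0" --pt "0 -1 0 0 0 0" --pt "0 0 0 0 0 0" --pt "0 0 0 0 0 0"

```text
t: 8.28
position: [0.5905, 0.2562, 0.2557]
ee_rot: [0.803, 0.596, -0.011, -0.003]
ft_force: [-2.0, -0.1, 1.6]
gripper_width: 0.251
```

```bash
python3 cl.py; python3 go.py .5868 .2551 .256 72.7 15
```

```text
grasp [0.5867 0.2546 0.0757]
drawn [40.  22.9] Fclamp [-1.9 -0.7  1.6]
t 8.28 pos [0.5905 0.2562 0.2557] x-angle 73.1 F [-2.  -0.1  1.6] w 23.6 q [-0.32  0.81 -0.23  1.64  0.24  0.74 -0.95] d [-3.7 -1.1  0.3] n 1
[-2.1, -3.2, -0.2, -1.0, 0.8, 0.4]
```

>>> arm_command --pt "0 -1 0 0 0 0" --pt "0 -1 0 0 0 0" --pt "0 0 0 0 0 0" --pt "0 0 0 0 0 0" --pt "0 0 0 0 0 0" --pt "0 0 0 0 0 0" --pt "0 0 0 0 0 0" --pt "0 0 0 0 0 0"

```text
t: 8.95
position: [0.5899, 0.2561, 0.2557]
ee_rot: [0.803, 0.595, -0.01, -0.002]
ft_force: [-1.0, -0.8, 0.5]
gripper_width: 0.251
```

```bash
python3 cl.py
```

```text
grasp [0.5866 0.2546 0.0757]
drawn [39.9 22.8] Fclamp [-0.8 -1.1  0.5]
```

Seated: 39.9 mm drawn, no further travel, and the spring load is gone. Releasing.

>>> arm_command --pt "0 0 0 0 0 0" --pt "0 0 0 0 0 0" --pt "0 0 0 0 0 0" --pt "0 0 0 0 0 0" --pt "0 0 0 0 0 0" --pt "0 0 -10 0 0 0" --pt "0 0 -20 0 0 0" --pt "0 0 -30 0 0 0" --hand 90

```text
t: 9.62
position: [0.5894, 0.255, 0.3119]
ee_rot: [0.803, 0.595, -0.016, -0.003]
ft_force: [0.1, -0.4, 0.7]
gripper_width: 0.78
```

>>> arm_command --pt "0 -5 -30 0 0 -4" --pt "0 -15 -25 0 0 -6" --pt "0 -15 -15 0 0 -7" --pt "0 -10 -10 0 0 -7" --pt "0 -10 -5 0 0 -7" --pt "0 0 0 0 0 -7" --pt "0 0 0 0 0 -7" --pt "0 0 0 0 0 -7"

```text
t: 10.28
position: [0.5359, 0.2631, 0.4174]
ee_rot: [0.452, 0.892, -0.006, -0.002]
ft_force: [0.7, 0.1, -0.1]
gripper_width: 0.957
```

```bash
python3 go.py .485 .263 .35 162.7;python3 shot.py s5 390,215,100,110 175,110,60,110
```

```text
t 10.28 pos [0.5359 0.2631 0.4174] x-angle 126.3 F [ 0.7  0.1 -0.1] w 90.0 q [-0.17  0.59 -0.54  1.64  0.34  1.02 -0.19] d [-50.9  -0.1 -67.4] n 6
[5.0, -6.7, 11.3, -0.1, 0.0, -6.1],
[5.7, -6.2, 11.3, -0.1, 0.0, -6.1],
[6.3, -5.5, 11.3, -0.1, 0.0, -6.1],
[6.9, -4.9, 11.3, -0.1, 0.0, -6.1],
[7.4, -4.1, 11.3, -0.1, 0.0, -6.1],
[7.8, -3.4, 11.2, -0.1, 0.0, -6.1]
```

View pics/s5.png

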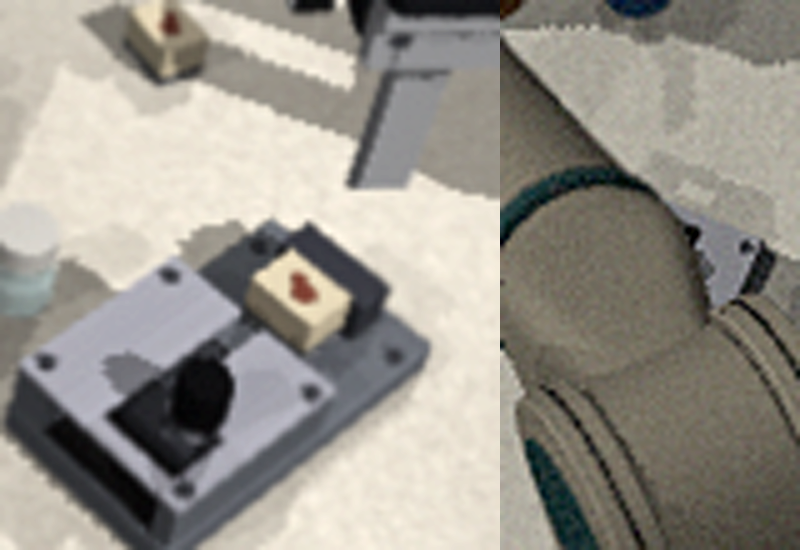

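The knob is parked in the notch at (205,395), the jaw is open, and the block stands free by the fixed jaw at (300,290). Moving over the block.

>>> arm_command --pt "5 -7 14 0 0 -6.1" --pt "6 -7 14 0 0 -6.1" --pt "7 -6 14 0 0 -6.1" --pt "7 -5 14 0 0 -6.1" --pt "8 -4 14 0 0 -6.1" --pt "8 -4 14 0 0 -6.1" --pt "0 0 0 0 0 0" --pt "0 0 0 0 0 0"

```text
t: 11.05
position: [0.4821, 0.2612, 0.3337]
ee_rot: [0.155, 0.988, -0.005, -0.001]
ft_force: [0.1, 0.1, 0.7]
gripper_width: 0.956
```

```bash
python3 go.py .4863 .2634 .30 162.7 20
```

```text
t 11.05 pos [0.4821 0.2612 0.3337] x-angle 162.1 F [0.1 0.1 0.7] w 89.9 q [-0.13  0.65 -0.66  1.86  0.54  0.82  0.19] d [  4.2   2.2 -33.7] n 2
[-1.7, 1.8, 16.8, -0.3, 0.0, -0.3],
[-1.7, 1.8, 16.9, -0.3, 0.0, -0.3]
```

>>> arm_command --pt "-2 2 20 -0.3 0 -0.4" --pt "-2 1 20 -0.2 0 -0.2" --pt "0 0 10 0 0 0" --pt "0 0 5 0 0 0" --pt "0 0 0 0 0 0" --pt "0 0 0 0 0 0" --pt "0 0 0 0 0 0" --pt "0 0 0 0 0 0"

```text
t: 11.72
position: [0.4924, 0.2643, 0.2836]
ee_rot: [0.163, 0.987, 0.002, 0.006]
ft_force: [0.1, 1.1, -0.3]
gripper_width: 0.955
```

```bash
python3 go.py .4863 .2634 .223 162.7 12;python3 shot.py s6 390,215,100,110 175,110,60,110;  python3 -c "
from h import *
f=vision.grab_frame('scene');s=get_state();o=np.array(s['position'])
m=R.from_quat(s['ee_rot'])
for y in(-.045,.045):
  print((proj(f,o+m.apply([0,y,.199]))[0]-[390,215])*5)"
```

```text
t 11.72 pos [0.4924 0.2643 0.2836] x-angle 161.2 F [ 0.1  1.1 -0.3] w 89.8 q [-0.17  0.73 -0.59  1.88  0.61  0.71  0.12] d [ -6.1  -0.9 -60.6] n 6
[1.0, -0.5, 10.1, 0.1, 0.1, -0.3],
[1.0, -0.5, 10.1, 0.1, 0.1, -0.3],
[1.0, -0.5, 10.1, 0.1, 0.1, -0.3],
[1.0, -0.5, 10.1, 0.1, 0.1, -0.3],
[1.0, -0.5, 10.1, 0.1, 0.1, -0.3],
[0.9, -0.5, 10.1, 0.1, 0.1, -0.3]
[237.65968409 185.98772419]
[391.37081531 311.44722375]
```

View pics/s6.png

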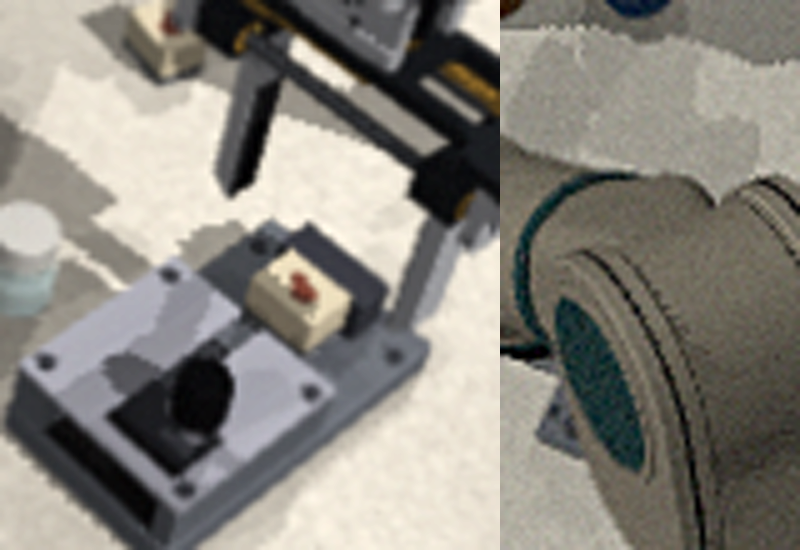

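Fingertips at (232,190) and (405,320) straddle the block's free y faces, and the projections agree. Descending.

>>> arm_command --pt "3 -1 12 0.4 0.4 -1" --pt "3 0 12 0.3 0.3 -0.6" --pt "0 0 10 0 0 0" --pt "0 0 5 0 0 0" --pt "0 0 0 0 0 0" --pt "0 0 0 0 0 0" --pt "0 0 0 0 0 0" --pt "0 0 0 0 0 0"

```text
t: 12.53
position: [0.4851, 0.2649, 0.2391]
ee_rot: [0.148, 0.989, -0.004, -0.003]
ft_force: [-0.1, -0.2, -0.3]
gripper_width: 0.955
```

```bash
python3 go.py .4863 .2634 .223 162.7 12
```

```text
t 12.53 pos [0.4851 0.2649 0.2391] x-angle 163.0 F [-0.1 -0.2 -0.3] w 89.8 q [-0.2   0.79 -0.55  1.91  0.67  0.64  0.1 ] d [  1.2  -1.5 -16.1] n 2
[-0.8, -0.5, 8.0, -0.3, -0.1, 0.1],
[-0.8, -0.5, 8.0, -0.3, -0.1, 0.1]
```

>>> arm_command --pt "-1 0 6 -0.3 0 0" --pt "-1 0 5 -0.3 0 0" --pt "0 0 3 0 0 0" --pt "0 0 2 0 0 0" --pt "0 0 0 0 0 0" --pt "0 0 0 0 0 0" --pt "0 0 0 0 0 0" --pt "0 0 0 0 0 0"

```text
t: 13.2
position: [0.4878, 0.2643, 0.2223]
ee_rot: [0.148, 0.989, 0.002, -0.001]
ft_force: [-0.2, 0.1, -0.0]
gripper_width: 0.958
```

```bash
python3 go.py .4863 .2634 .223 162.7 12;python3 shot.py s7 390,215,100,110 175,110,60,110
```

```text
t 13.2 pos [0.4878 0.2643 0.2223] x-angle 163.0 F [-0.2  0.1 -0. ] w 90.1 q [-0.21  0.82 -0.53  1.91  0.7   0.6   0.08] d [-1.5 -0.9  0.7] n 1
[1.1, -1.3, -0.7, 0.2, -0.2, 0.3]
```

View pics/s7.png

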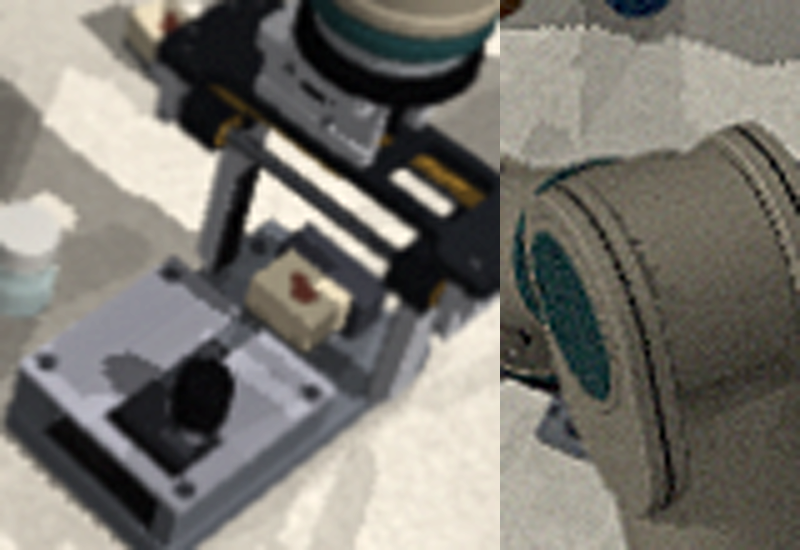

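The fingers are on both sides of the block (about (225,250) and (395,330)) and the jaws are clear. Closing.

>>> arm_command --pt "1 -1 0 0 0 0" --pt "0 0 0 0 0 0" --pt "0 0 0 0 0 0" --pt "0 0 0 0 0 0" --pt "0 0 0 0 0 0" --pt "0 0 0 0 0 0" --pt "0 0 0 0 0 0" --pt "0 0 0 0 0 0" --hand 25

```text
t: 13.97
position: [0.4864, 0.2637, 0.2228]
ee_rot: [0.148, 0.989, 0.002, -0.001]
ft_force: [-0.3, -1.3, -0.1]
gripper_width: 0.425
```

>>> arm_command --pt "0 0 0 0 0 0" --pt "0 0 0 0 0 0" --pt "0 0 0 0 0 0" --pt "0 0 0 0 0 0" --pt "0 0 0 0 0 0" --pt "0 0 0 0 0 0" --pt "0 0 0 0 0 0" --pt "0 0 0 0 0 0"

```text
t: 14.63
position: [0.4865, 0.2636, 0.2228]
ee_rot: [0.148, 0.989, 0.002, -0.001]
ft_force: [-0.2, 0.1, -0.2]
gripper_width: 0.38
```

```bash
python3 go.py .4863 .2634 .223 162.7 12
```

```text
t 14.63 pos [0.4865 0.2636 0.2228] x-angle 163.0 F [-0.2  0.1 -0.2] w 35.8 q [-0.21  0.81 -0.53  1.92  0.7   0.6   0.08] d [-0.2 -0.2  0.2] n 1
[0.1, -0.2, -0.2, 0.2, -0.2, 0.3]
```

>>> arm_command --pt "0 0 -4 0 0 0" --pt "0 0 -8 0 0 0" --pt "0 0 -12 0 0 0" --pt "0 0 -15 0 0 0" --pt "0 0 -20 0 0 0" --pt "0 0 -25 0 0 0" --pt "0 0 -25 0 0 0" --pt "0 0 -20 0 0 0"

```text
t: 15.3
position: [0.4849, 0.2622, 0.3584]
ee_rot: [0.147, 0.989, 0.0, -0.005]
ft_force: [0.3, 0.4, -0.4]
gripper_width: 0.382
```

```bash
python3 go.py .52 -.04 .36 130 35 5;python3 shot.py s8 390,165,100,110 175,110,60,110
```

```text
t 15.3 pos [0.4849 0.2622 0.3584] x-angle 163.1 F [ 0.3  0.4 -0.4] w 35.9 q [-0.1   0.63 -0.69  1.83  0.51  0.87  0.24] d [  35.1 -302.2    1.6] n 9
[-13.5, -31.0, -0.3, 0.0, -0.1, 3.7],
[-15.5, -30.1, -0.3, 0.0, -0.1, 3.7],
[-17.4, -29.0, -0.3, 0.0, -0.1, 3.7],
[-19.2, -27.8, -0.3, 0.0, -0.1, 3.7],
[-20.9, -26.5, -0.2, 0.0, -0.1, 3.7],
[-22.6, -25.1, -0.2, 0.0, -0.1, 3.7],
[-24.2, -23.6, -0.2, 0.0, -0.1, 3.7],
[-25.6, -22.1, -0.2, 0.0, -0.1, 3.7],
[-27.0, -20.4, -0.2, 0.0, -0.1, 3.7]
```

View pics/s8.png

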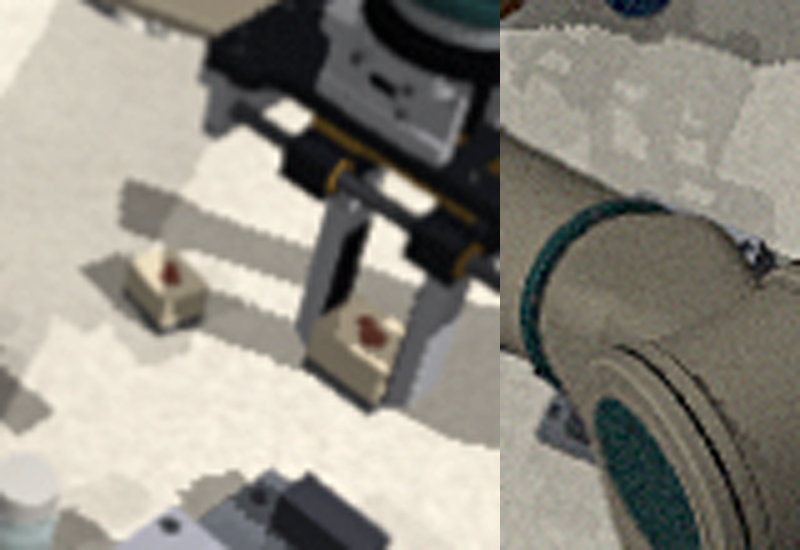

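The block hangs level between the pads at (360,350), wax side up. Carrying it to the tray.

>>> arm_command --pt "-10 -20 0 0 -0.1 3" --pt "-15 -30 0 0 -0.1 3.7" --pt "-17 -30 0 0 -0.1 3.7" --pt "-19 -29 0 0 -0.1 3.7" --pt "-21 -28 0 0 0 3.7" --pt "-23 -27 0 0 0 3.7" --pt "-24 -26 0 0 0 3.7" --pt "-26 -24 0 0 0 3.7"

```text
t: 16.07
position: [0.5087, -0.0019, 0.3605]
ee_rot: [0.391, 0.921, 0.006, -0.001]
ft_force: [-0.0, -0.1, -0.2]
gripper_width: 0.381
```

```bash
python3 go.py .484 -.298 .35 93 35 5
```

```text
t 16.07 pos [ 0.5087 -0.0019  0.3605] x-angle 134.0 F [-0.  -0.1 -0.2] w 35.8 q [ 0.35  0.54 -0.59  1.95  0.41  0.77  0.3 ] d [ -24.7 -296.1  -10.5] n 9
[-21.8, -24.8, 0.7, 0.0, -0.1, 4.6],
[-23.7, -23.0, 0.8, 0.0, -0.1, 4.6],
[-25.4, -21.1, 0.8, 0.0, -0.1, 4.6],
[-27.0, -19.0, 0.9, 0.0, -0.1, 4.6],
[-28.4, -16.8, 0.9, 0.0, -0.1, 4.6],
[-29.7, -14.5, 1.0, 0.0, -0.1, 4.6],
[-30.7, -12.1, 1.0, 0.0, -0.1, 4.6],
[-31.6, -9.6, 1.1, 0.0, -0.1, 4.6],
[-32.3, -7.1, 1.1, 0.0, -0.1, 4.6]
```

>>> arm_command --pt "-22 -25 1 0 -0.1 4.6" --pt "-25 -24 1 0 -0.1 4.6" --pt "-26 -22 1 0 -0.1 4.6" --pt "-28 -20 1 0 -0.1 4.6" --pt "-29 -18 1 0 -0.1 4.6" --pt "-30 -15 1 0 0 4.6" --pt "-28 -10 1 0 0 4.6" --pt "-25 -7 1 0 0 4.6"

```text
t: 16.73
position: [0.4769, -0.2744, 0.349]
ee_rot: [0.674, 0.739, 0.004, -0.002]
ft_force: [-0.3, 0.2, -0.8]
gripper_width: 0.381
```

```bash
python3 go.py .484 -.298 .30 93 25 5
```

```text
t 16.73 pos [ 0.4769 -0.2744  0.349 ] x-angle 95.2 F [-0.3  0.2 -0.8] w 35.8 q [ 0.73  0.58 -0.4   1.85  0.3   0.77  0.27] d [  7.1 -23.6 -49. ] n 3
[-8.2, 1.6, 16.3, 0.1, -0.1, 0.7],
[-8.1, 1.7, 16.3, 0.1, -0.1, 0.7],
[-8.0, 1.8, 16.3, 0.1, -0.1, 0.7]
```

>>> arm_command --pt "-9 2 30 0 0 1" --pt "-7 2 30 0 0 1" --pt "-3 1 25 0 0 0" --pt "0 0 20 0 0 0" --pt "0 0 10 0 0 0" --pt "0 0 0 0 0 0" --pt "0 0 0 0 0 0" --pt "0 0 0 0 0 0"

```text
t: 17.4
position: [0.4799, -0.3016, 0.23]
ee_rot: [0.694, 0.72, 0.002, -0.001]
ft_force: [-0.0, 0.1, 0.5]
gripper_width: 0.379
```

```bash
python3 go.py .484 -.298 .215 93 6 5;python3 shot.py s9 230,135,90,90 320,165,70,90
```

```text
t 17.4 pos [ 0.4799 -0.3016  0.23  ] x-angle 92.1 F [-0.   0.1  0.5] w 35.6 q [ 0.7   0.77 -0.29  1.88  0.39  0.54  0.19] d [  4.1   3.6 -15. ] n 3
[1.1, 1.4, 5.0, 0.0, -0.1, -0.3],
[1.1, 1.4, 5.0, 0.0, -0.1, -0.3],
[1.1, 1.4, 5.0, 0.0, -0.1, -0.3]
```

View pics/s9.png

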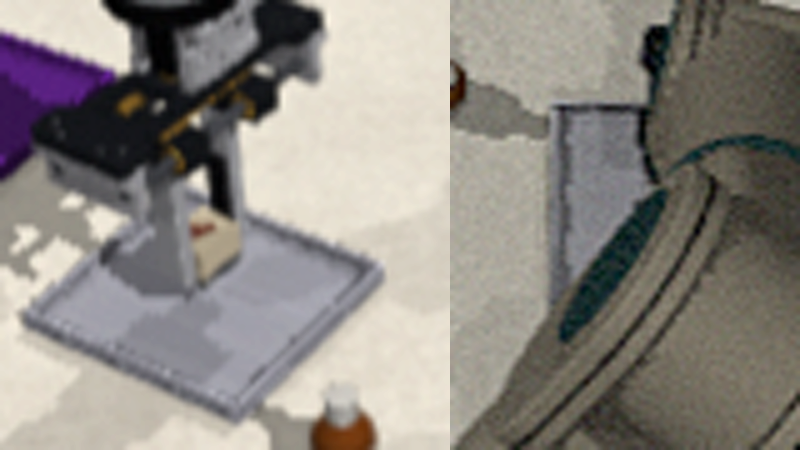

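The block at (215,250) is over the middle of the steel tray. Lowering gently.

>>> arm_command --pt "0 1 6 0 -0.1 0" --pt "0 1 5 0 -0.1 0" --pt "0 0 4 0 0 0" --pt "0 0 2 0 0 0" --pt "0 0 1 0 0 0" --pt "0 0 0 0 0 0" --pt "0 0 0 0 0 0" --pt "0 0 0 0 0 0"

```text
t: 18.17
position: [0.4839, -0.3017, 0.214]
ee_rot: [0.694, 0.72, 0.002, 0.004]
ft_force: [0.2, 0.4, -0.6]
gripper_width: 0.38
```

```bash
python3 go.py .484 -.298 .207 93 2 5
```

```text
t 18.17 pos [ 0.4839 -0.3017  0.214 ] x-angle 92.2 F [ 0.2  0.4 -0.6] w 35.7 q [ 0.68  0.8  -0.27  1.88  0.4   0.5   0.17] d [ 0.1  3.7 -7. ] n 4
[0.9, 0.0, 1.8, 0.1, 0.1, -0.2],
[0.9, 0.1, 1.8, 0.1, 0.1, -0.2],
[0.9, 0.1, 1.8, 0.1, 0.1, -0.2],
[0.9, 0.1, 1.8, 0.1, 0.1, -0.2]
```

>>> arm_command --pt "0 0 1.5 0.3 0.3 0" --pt "0 0 1.5 0.1 0.1 0" --pt "0 0 1 0 0 0" --pt "0 0 1 0 0 0" --pt "0 0 0.5 0 0 0" --pt "0 0 0.5 0 0 0" --pt "0 0 0 0 0 0" --pt "0 0 0 0 0 0"

```text
t: 18.83
position: [0.4839, -0.302, 0.2076]
ee_rot: [0.694, 0.72, 0.002, -0.001]
ft_force: [0.3, -0.0, -0.3]
gripper_width: 0.384
```

```bash
python3 go.py .484 -.298 .207 93 2 5
```

```text
t 18.83 pos [ 0.4839 -0.302   0.2076] x-angle 92.1 F [ 0.3 -0.  -0.3] w 36.1 q [ 0.68  0.81 -0.27  1.88  0.4   0.51  0.18] d [ 0.1  4.  -0.6] n 3
[1.3, 0.1, 0.2, 0.0, -0.1, -0.3],
[1.3, 0.1, 0.2, 0.0, -0.1, -0.3],
[1.3, 0.1, 0.2, 0.0, -0.1, -0.3]
```

>>> arm_command --pt "0 0 0.5 0 0 0" --pt "0 0 0.5 0 0 0" --pt "0 0 0.3 0 0 0" --pt "0 0 0 0 0 0" --pt "0 0 0 0 0 0" --pt "0 0 0 0 0 0" --pt "0 0 0 0 0 0" --pt "0 0 0 0 0 0"

```text
t: 19.5
position: [0.484, -0.3019, 0.2068]
ee_rot: [0.694, 0.72, 0.002, -0.001]
ft_force: [-1.0, 0.6, 1.4]
gripper_width: 0.384
```

```bash
python3 go.py .484 -.302 .206 92 2 5;python3 shot.py s10 230,135,90,90 320,165,70,90
```

```text
t 19.5 pos [ 0.484  -0.3019  0.2068] x-angle 92.1 F [-1.   0.6  1.4] w 36.1 q [ 0.68  0.81 -0.27  1.88  0.4   0.5   0.17] d [-0.  -0.1 -0.8] n 1
[-0.1, 0.0, 0.8, 0.1, -0.2, 0.1]
```

View pics/s10.png

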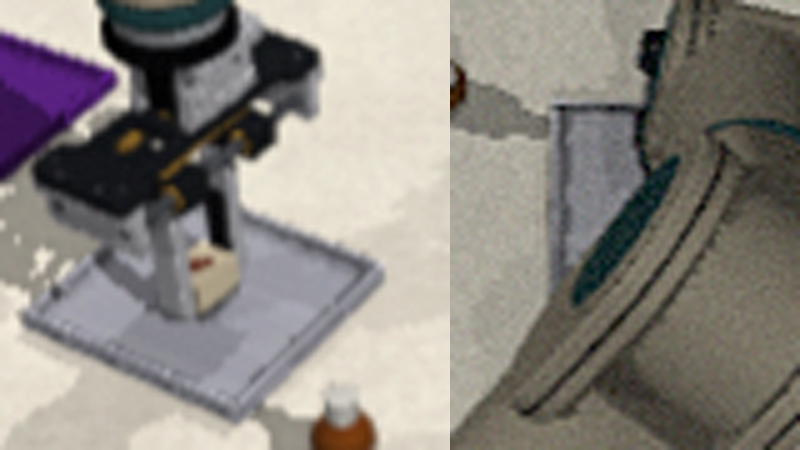

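The block at (215,280) appears to be on the tray floor. The height matches the prediction and the force is just rising. I'll do one more small press to confirm contact.

>>> arm_command --pt "0 0 0.5 0 0 0" --pt "0 0 0.5 0 0 0" --pt "0 0 0 0 0 0" --pt "0 0 0 0 0 0" --pt "0 0 0 0 0 0" --pt "0 0 0 0 0 0" --pt "0 0 0 0 0 0" --pt "0 0 0 0 0 0"

```text
t: 20.27
position: [0.4841, -0.3019, 0.2068]
ee_rot: [0.694, 0.72, 0.002, -0.001]
ft_force: [-0.3, 0.3, 1.1]
gripper_width: 0.379
```

>>> arm_command --pt "0 0 1 0 0 0" --pt "0 0 1 0 0 0" --pt "0 0 0.5 0 0 0" --pt "0 0 0.5 0 0 0" --pt "0 0 0.5 0 0 0" --pt "0 0 0 0 0 0" --pt "0 0 0 0 0 0" --pt "0 0 0 0 0 0"

```text
t: 20.93
position: [0.4842, -0.3015, 0.2068]
ee_rot: [0.694, 0.72, 0.001, 0.0]
ft_force: [-1.0, 1.4, 3.8]
gripper_width: 0.382
```

The arm no longer descends and the force is rising, so the block rests on the floor. Opening straight out, then retreating.

>>> arm_command --pt "0 0 0 0 0 0" --pt "0 0 0 0 0 0" --pt "0 0 0 0 0 0" --pt "0 0 0 0 0 0" --pt "0 0 0 0 0 0" --pt "0 0 0 0 0 0" --pt "0 0 0 0 0 0" --pt "0 0 0 0 0 0" --hand 76

```text
t: 21.6
position: [0.4842, -0.3017, 0.2056]
ee_rot: [0.694, 0.72, 0.001, -0.0]
ft_force: [0.1, 0.6, -0.2]
gripper_width: 0.806
```

>>> arm_command --pt "0 0 -4 0 0 0" --pt "0 0 -10 0 0 0" --pt "0 0 -20 0 0 0" --pt "0 0 -25 0 0 0" --pt "0 0 -30 0 0 0" --pt "0 0 -30 0 0 0" --pt "0 0 -25 0 0 0" --pt "0 0 0 0 0 0"

```text
t: 22.27
position: [0.4837, -0.301, 0.3591]
ee_rot: [0.693, 0.721, 0.001, -0.002]
ft_force: [0.7, -1.4, 0.4]
gripper_width: 0.81
```

>>> arm_command --pt "-30 0 0 0 0 0" --pt "-35 0 0 0 0 0" --pt "-35 0 0 0 0 0" --pt "-35 0 0 0 0 0" --pt "-30 0 0 0 0 0" --pt "-15 0 0 0 0 0" --pt "0 0 0 0 0 0" --pt "0 0 0 0 0 0"

```text
t: 22.93
position: [0.4907, -0.4853, 0.3645]
ee_rot: [0.691, 0.723, 0.001, 0.001]
ft_force: [0.2, 1.4, -0.3]
gripper_width: 0.81
```

```bash
python3 - <<'E'
from h import *
for n in('scene','top'):
    f=vision.grab_frame(n);cv2.imwrite(f'pics/{n}_end.png',f['image'])
    for t in('block','knob'):
        print(n,t,[(np.round(d['point'],3).tolist(),round(d['p'],2)) for d in look_for(f,t)])
s=get_state();print(s['t'],s['ft_force'])
E
python3 shot.py s11 230,135,80,90 330,165,70,90;python3 shot.py s12 375,235,100,95 170,120,60,95
```

```text
scene block [([0.489, -0.294, 0.028], 0.51)]
scene knob [([0.591, 0.256, 0.084], 0.47)]
top block [([0.481, -0.301, 0.029], 0.49)]
top knob [([0.582, 0.252, 0.085], 0.58)]
23.2333 [ 0.40649151 -0.70342859  1.08804132]
```

View pics/s11.png

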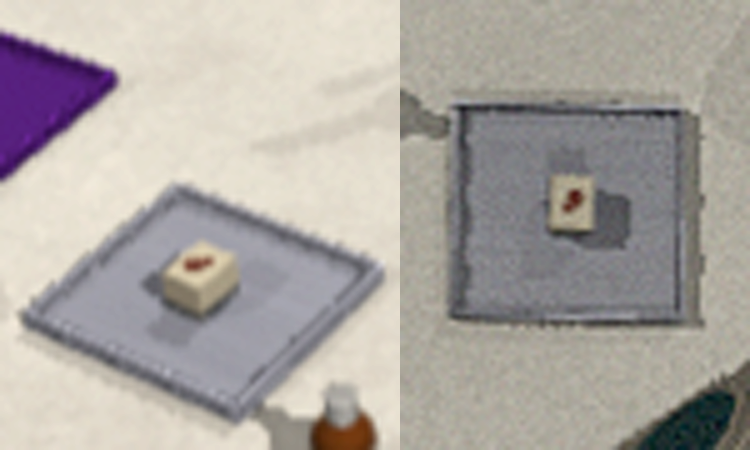

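View pics/s12.png

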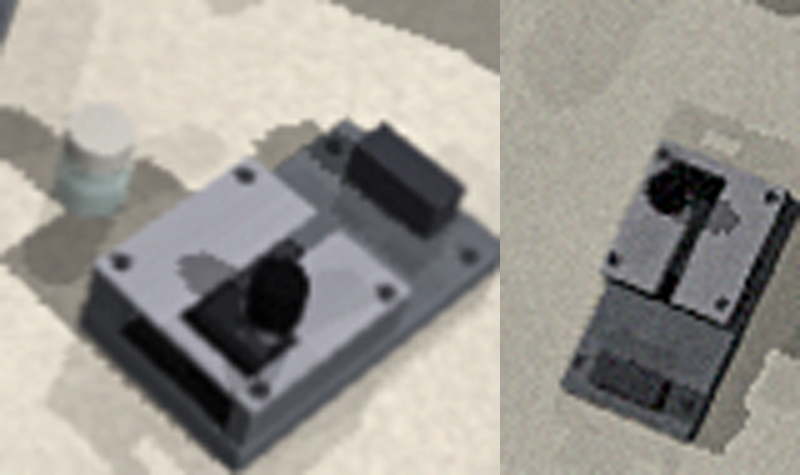

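The block lies flat, wax up, in the middle of the steel tray (at (200,280) left, (572,203) right). The clamp is empty with the knob parked in its notch (at (278,295) left, (665,190) right). The robot is clear, so I'm handing in.

```bash
python3 -c "
from bench import env;print(env.job_done())"
```

```text
the job is handed in; nothing more can be done
None
```

The job is done and handed in at about 23 s of the 48 s allowed. I drew the loaded clamp's knob back, moved it aside and hooked it into the side notch. Then I gripped the block by its free y faces, lifted it out, lowered it onto the steel tray's floor until light contact (about 4 N), and backed away.

**Last checks:** both cameras show the block flat, wax side up, near the tray's middle, with its top at about z = 28 mm. The clamp is empty, and the knob sits in its notch at about (0.587, 0.254), against an expected (0.587, 0.256). The arm is clear of everything.

**What disagreed:**
- While drawing the knob, the wrist tilted by about 1.5° under the spring load. The knob was therefore drawn 46 to 50 mm rather than 55 mm, which still cleared the lip. I eased it back to 40 mm and it seated there with the load gone.
- A fit of the clamp's pose with its height left free came out about 4 mm low. I used the version tied to the table, and the knob and block grips then closed centred.

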